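# Set a brass bar against the rail and stop of a marking-out board

## Robot

A 7-joint arm with a two-finger parallel gripper is mounted at the origin on the work surface. World frame = base frame: x ahead of the robot, y to its left, z up, the work surface at z = 0. Lengths are in m, angles in degrees, forces in N, time in s.
With the tool pointing down it reaches from about 0.425 to 0.875 m from the base axis. Payload 4.7 kg.
Tool frame: the origin (TCP) lies midway between the tips of the shut fingers; the grasp point (between the pads) lies env.grip_point_offset behind it (env.grip_point_offset is the distance from the TCP to the grasp point, in m); z points along the fingers, y is the line along which they close (so a half turn about z gives the same grasp; the last joint's range is limited). The gripper opens to 87 mm and grips with 3 to 60 N. Pads are 19 mm wide; open, the fingers measure 117 mm over their backs; the gripper's body (75 mm by 190 mm) begins 51 mm behind the grasp point.
Start: joints at [77.183, 18.392, -4.016, 83.108, 1.295, 78.541, -3.26], TCP at [0.153, -0.632, 0.223] pointing down, gripper open.
Joint ranges: [-163.93, 163.93], [-17.29, 119.83], [-79.2, 71.16], [3.27, 140.29], [-89.18, 269.18], [5.43, 117.66], [-154.24, 154.24]. Speed limits (degrees/s): [147.25, 147.25, 180, 180, 180, 180, 180].

## Interface

Orientations are given as [roll, pitch, yaw] about the fixed x, y, z axes, in that order (R = Rz(yaw) Ry(pitch) Rx(roll)).
In Python, from cell import env gives the robot as it stands.
- The arm moves only by the shell command python3 -m creep 'ROWS' [FORCE]. ROWS is a JSON object of lists of equal length, an entry for each row: "translation": the shift along the tool's x, y, z in units of 0.08 m (1.0 is 0.08 m), a list of three; "turn": the turn, a rotation vector about the tool's x, y, z in units of 180 degrees (1.0 is 180 degrees), a list of three; "grip": the opening, from 0 (shut) to 1 (fully open). In form: {"translation": [[x, y, z], ...], "turn": [[ax, ay, az], ...], "grip": [grip, ...]}. A call has 1 to 5 rows; each row shifts and turns the commanded pose from where the row before left it, along the tool's axes as they then stand; what a row does not reach is not made up. A row lasts 1/8 s, in which the tool goes at most 62.5 mm and 10.7 degrees, less where a joint would pass 70% of its speed; a pose out of reach is approached as far as the arm can. A call with a number of a shift or a turn outside -1 to 1 is refused whole. A call with a gripper value outside its range is refused whole. The fingers move at their own pace and stop on an object; FORCE is the grip in N (left out, the last holds). Time passes only in rows, so rows that do not move let the fingers close. It gives the time, the measured TCP pose, the force, the opening and the grip force at its end, in the units of the state.
- env.get_obs(): the state, without advancing time (a new reading comes with each control period).
- env.read_camera(name): name is "side" or "top" or "wrist"; returns a dict with "frame" (384x512x3 uint8, red, green, blue), "z_map" (384x512 float32, m along the optical axis (not along the pixel's ray), 0 where there is no reading), "K" (3x3 intrinsics, pixels), "D" ([k1, k2, p1, p2, k3] as OpenCV has them; the pictures are not rectified), "rvec" (rotation vector, rad) and "tvec" (3), from world to camera coordinates, as OpenCV has them. Camera axes: x right, y down, z forward; pixel columns grow to the right and rows downward; lengths in m; the calibration is good to about 2 mm. A picture is of the moment at which its call begins.
- env.sign_off(): hands the job in; it is judged then, once.
The state is a dict: "time_s": time; "qpos": joint angles; "joint_velocities": joint speeds; "effort": joint torques, N m; "tool_pos": TCP position; "tool_rot": TCP orientation; "force": force on the tool from outside, world axes, zero at the start; "wrist_torque": the same for the moment, N m; "grip_width": finger opening in m; "grasp_force": force on a finger pad.
Only numpy, scipy, OpenCV 4.12 (cv2) and the standard library are available. Lean on these libraries where they do the work, as an engineer would, in place of code of your own. Each camera call takes 0.05 s, during which the arm holds its last target. There are 200 camera calls.

## Task

Slide the brass bar, kept flat on the board, up to the steel rail so that it pushes both ejector pins back in, and press it home with a steady 12 N or so for half a second, until it lies flush along the rail at both ends; then slide it along the rail until its end meets the stop, still flush, and let go of it. The rail and the stop are finely set: never press the bar on either with more than 20 N. Leave the other things on the bench where they are.

Things in the scene. Friction and masses are not known exactly. Their poses are not given: they have to be found in the camera images.
- board: White marking-out board with a black border, fixed to the bench, 270 (x) x 370 (y) x 12 mm thick, perhaps turned some degrees. Origin: centre of its underside, on the bench. A steel rail stands on it; the rail's flat working face lies at board x = +80 mm, looks to board -x (towards the robot) and runs along board y.
- bar: Flat brass bar 20 (x) x 220 (y, its length) x 14 mm high, 0.42 to 0.62 kg, loose on the board's top between the rail and the robot, askew. Origin: centre of its underside; y runs along its length, +x is the side that must come against the rail. It slides easily on the board (about 1 N of friction, more if it is also pressed down).
- bar_left (a point): Point at the bar's +y end, at mid height (7 mm up) on its +x (rail) side face: bar frame (10, 110, 7) mm.
- bar_right (a point): Point at the bar's -y end, at mid height on its +x (rail) side face: bar frame (10, -110, 7) mm.
- stop: Dark steel stop, fixed, clamped at one end of the rail (either), about 150 mm from mid rail. Its nose, 20 mm wide (y), reaches 37 mm from the rail's face towards board -x; 34 mm high over the board's top, 43 mm with its screw. Origin: on the board's top in the plane of the rail's face, mid width; axes as the board's. The bar's end meets the nose's side, 10 mm in y from the origin.
- spare: Dark steel clamp without a nose, fixed on top of the other end of the rail, 20 mm wide (y), its underside 22 mm and its screw's top 43 mm above the board's top; it does not reach past the rail's face. Origin as for the stop.
- loupe: Black eye loupe, 42 mm wide, 34 mm high, standing on the bench; bystander. Origin: centre of its foot.
- jar: Small white jar, 40 mm wide, 35 mm high; bystander. Origin: centre of its foot.
- tray: White parts tray 70 x 90 x 18 mm; bystander. Origin: centre of its underside.
- driver: Black-handled screwdriver, 130 mm long, lying; bystander. Origin: about its middle, on the underside.
- rail: Fixed steel rail on the board, 20 (x) x 330 (y) x 22 mm, axes parallel to the board's. Origin: on the board's top, in the plane of the working face, mid length.
- pin_left (a joint): Round brass ejector pin, 8 mm diameter, in the rail at board y = +75 mm, axis 9 mm above the board's top. Value in m: 0 = sticks out 18 mm from the rail's face, 0.018 = flush with it, 0.020 = fully in. No spring: it moves stiffly (about 2 N) when pushed towards board +x and stays where it is left.
- pin_right (a joint): Round brass ejector pin, 8 mm diameter, in the rail at board y = -75 mm, axis 9 mm above the board's top. Value in m: 0 = sticks out 18 mm from the rail's face, 0.018 = flush with it, 0.020 = fully in. No spring: it moves stiffly (about 2 N) when pushed towards board +x and stays where it is left.
There are look-alikes about, which are no part of the job. Of the things that look like the bar, the larger one is meant.

How it is judged:
By the outcome, as a careful person would: the job done as asked, in the order asked, and still so for the second after the job is handed in, with the robot touching nothing.
It also fails if it takes over 72 s, if anything falls off the work surface, if the arm or the gripper's body presses on something with over 40 N, if the wrist force passes 120 N, or if a joint passes its speed limit or range.

## Working session

There is one attempt and no reset: what is moved stays moved. The work goes in short steps, Python scripts to look and compute and a shell command to move; the robot and the scene stay as the last step left them, time stands still between calls to the robot, and variables do not carry over. Pictures are saved under pics/ and viewed, at most 11 in all, crops included, and the job is handed in when it is done.

```bash
mkdir -p pics; ls
python3 - <<'E'
from cell import env
import cv2,numpy as np
for n in ["top","side"]:
    c=env.read_camera(n); np.savez(f"{n}0.npz",**c)
    cv2.imwrite(f"pics/{n}0.png",cv2.resize(c["frame"][:,:,::-1],(768,576)))
    print(n,c["K"].round(1).tolist(),c["D"],c["rvec"],c["tvec"])
o=env.get_obs();print(o,env.grip_point_offset)
E
```

```text
pics
top [[480.6, 0.0, 260.4], [0.0, 480.6, 189.1], [0.0, 0.0, 1.0]] [0.02115863 0.         0.         0.         0.        ] [ 2.13776718 -2.14612947  0.18979642] [-0.03524125  0.50277137  1.37895887]
side [[448.9, 0.0, 257.4], [0.0, 448.9, 192.3], [0.0, 0.0, 1.0]] [-0.17010736  0.          0.          0.          0.        ] [ 0.24344807 -2.73725983  1.33642965] [0.50076274 0.11635729 1.08356166]
{'time_s': 0.1, 'qpos': array([77.18277121, 18.43579319, -4.01831134, 83.17023015,  1.29330789,
       78.54286376, -3.25961097]), 'joint_velocities': array([ 0.03823013, -0.12081323, -0.05149699, -0.19755914, -0.09314991,
       -0.01474498,  0.02651334]), 'effort': array([-2.36388851e-04, -4.92573166e+01, -4.05897880e-01, -3.13400567e+01,
       -6.41144835e-02,  3.93628108e-02,  1.08773379e-04]), 'tool_pos': array([ 0.15298488, -0.63119562,  0.22153985]), 'tool_rot': array([-1.79896270e+02,  3.14824474e-03,  1.36295670e+01]), 'force': array([ 1.02265297, -0.49712906, -0.0089153 ]), 'wrist_torque': array([ 0.03641889, -0.08379986, -0.03941946]), 'grasp_force': 0.0, 'grip_width': 0.08657513236080593} 0.0187
```

View pics/top0.png

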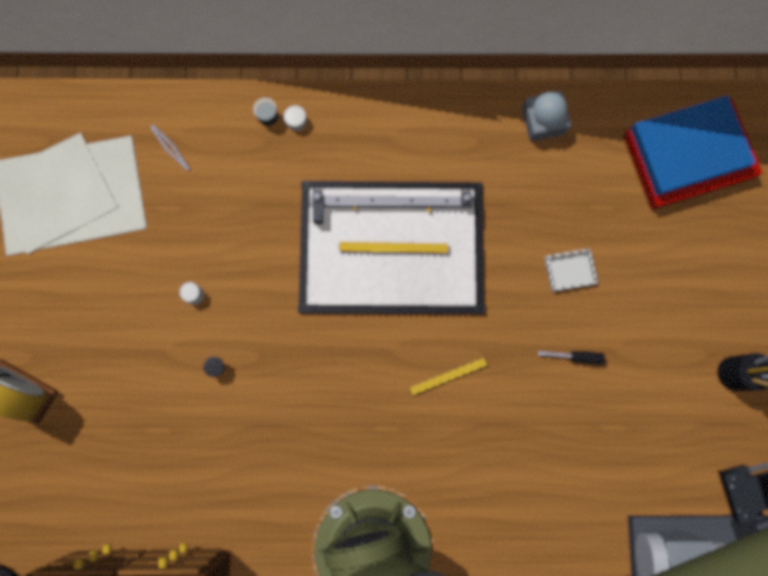

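View pics/side0.png

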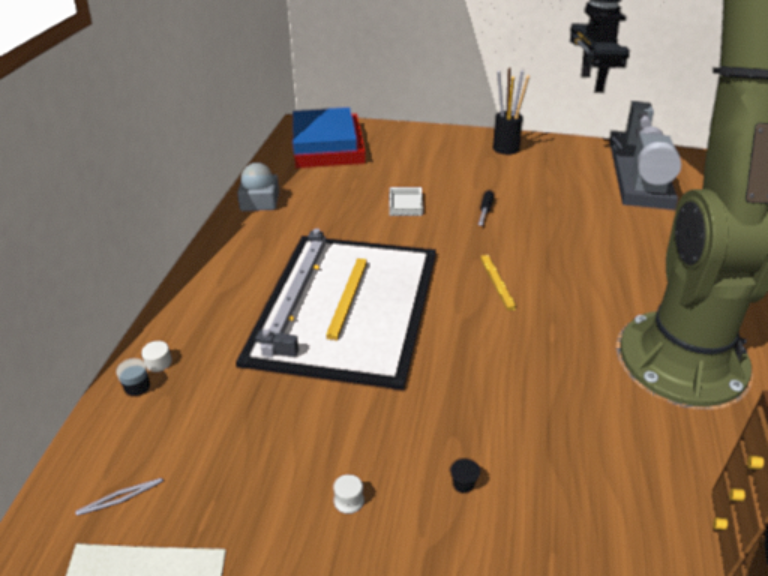

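Top view (768-wide picture): there are two bar look-alikes. One is yellow on the white board at (394,248), about 108 px long. The other is on the bare bench at (448,377), about 78 px long and thinner. The larger one lies on the board by the rail, so it is the bar. The stop is at the left end, (318,205), and the spare at (467,198). The pins show at (356,209) and (430,210). I'll confirm with a crop while measuring.

```bash
cat > h.py <<'E'
import cv2,numpy as np
def cast(c,uv,z):
    uv=np.asarray(uv,float).reshape(-1,1,2)
    n=cv2.undistortPoints(uv,c["K"],c["D"]).reshape(-1,2)
    R,_=cv2.Rodrigues(c["rvec"]); d=np.c_[n,np.ones(len(n))]@R
    o=-R.T@np.asarray(c["tvec"]).ravel()
    return o+d*((z-o[2])/d[:,2])[:,None]
def rect(p):
    (cx,cy),(w,h),a=cv2.minAreaRect((p[:,:2]*1000).astype(np.float32))
    if w>h: a-=90; w,h=h,w       # a: direction of short axis -> long axis is a+90
    a=(a+90)%180-90
    return cx,cy,w,h,a           # mm; short axis at angle a from world x
def hsv(c): return cv2.cvtColor(c["frame"],cv2.COLOR_RGB2HSV)
def big(m,n=1):
    cs=sorted(cv2.findContours(m.astype(np.uint8),cv2.RETR_EXTERNAL,cv2.CHAIN_APPROX_NONE)[0],key=cv2.contourArea)[::-1]
    return [k.reshape(-1,2) for k in cs[:n]]
E
python3 - <<'E'
from h import *
for nm,box in [("top",(190,110,335,220)),("side",(155,145,300,265))]:
    c=dict(np.load(nm+"0.npz")); H=hsv(c); x0,y0,x1,y1=box
    M=np.zeros(H.shape[:2],bool); M[y0:y1,x0:x1]=1
    yel=M&(H[...,0]>15)&(H[...,0]<35)&(H[...,1]>130)&(H[...,2]>120)
    if nm=="side":
        yel[:, :]&=True
    for k in big(yel,3):
        if len(k)>3: print(nm,"yel",k.mean(0).round(1),"z26",np.round(rect(cast(c,k,.026)),1), "z21",np.round(cast(c,[k.mean(0)],.021),4))
    brd=M&((H[...,1]<60)|(H[...,2]<70))
    k=big(brd)[0]; print("board z12",np.round(rect(cast(c,k,.012)),1))
    wht=M&(H[...,1]<40)&(H[...,2]>195)
    k=big(wht)[0];print("white",np.round(rect(cast(c,k,.012)),1))
c=dict(np.load("top0.npz"))
a=cv2.resize(c["frame"][115:215,195:330,::-1],None,fx=5,fy=5,interpolation=cv2.INTER_CUBIC)
cv2.imwrite("pics/crop0.png",a)
E
```

```text
top yel [261.8 164.8] z26 [579.6 -42.5  16.8 211.2  -1.1] z21 [[ 0.5808 -0.0418  0.021 ]]
top yel [224.7 113.6] z26 [738.8  65.4  25.5 125.5  -0. ] z21 [[0.7416 0.0713 0.021 ]]
top yel [301.  113.4] z26 [ 7.370e+02 -1.632e+02  2.870e+01  1.352e+02 -1.000e-01] z21 [[ 0.7421 -0.1636  0.021 ]]
board z12 [583.5 -40.4 271.8 369.3  -0.7]
white [ 5.611e+02 -3.890e+01  1.859e+02  3.332e+02 -1.000e-01]
side yel [230.7 199. ] z26 [585.2 -36.2  20.  224.6  -1.2] z21 [[ 0.5869 -0.034   0.021 ]]
side yel [210.3 177.7] z26 [ 663.4 -111.     6.9   14.1   44.1] z21 [[ 0.6651 -0.1173  0.021 ]]
side yel [193.9 211.7] z26 [665.8  37.5   5.1  11.8  16.8] z21 [[0.6681 0.0329 0.021 ]]
board z12 [588.1 -52.  277.1 413.9  -0.7]
white [570.5 -40.7 198.4 336.3  -0.9]
```

View pics/crop0.png

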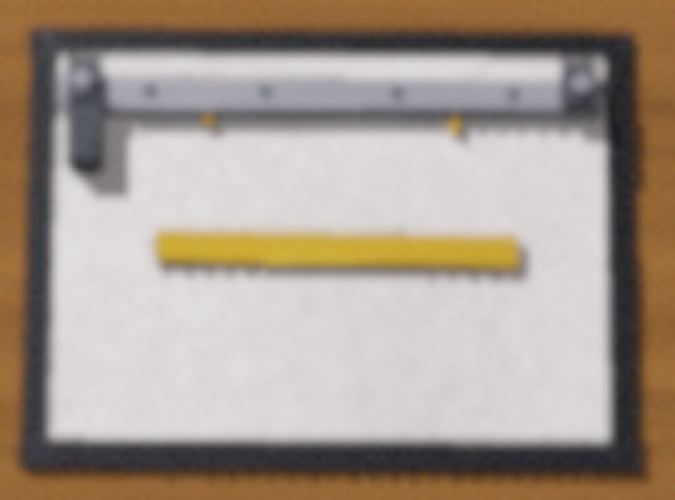

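The crop confirms it: the brass bar on the board runs from (155,248) to (520,253) and is slightly askew to the rail. The stop nose is at the left (+y) end. I'll move over to it, with the tool y axis along the bar.

```bash
python3 -m creep '{"translation":[[0,0,0],[0,0,0],[0.36,-0.61,0],[0.36,-0.61,0],[0.36,-0.61,0]],"turn":[[0,0,0.039],[0,0,0.039],[0,0,0],[0,0,0],[0,0,0]],"grip":[1,1,1,1,1]}'
python3 -m creep '{"translation":[[0.36,-0.61,0],[0.36,-0.61,0],[0.36,-0.61,0],[0.36,-0.61,0],[0.36,-0.61,0]],"turn":[[0,0,0],[0,0,0],[0,0,0],[0,0,0],[0,0,0]],"grip":[1,1,1,1,1]}'
python3 -m creep '{"translation":[[0.36,-0.61,0],[0.36,-0.61,0],[0.36,-0.61,0],[0.36,-0.61,0],[0,0,0]],"turn":[[0,0,0],[0,0,0],[0,0,0],[0,0,0],[0,0,0]],"grip":[1,1,1,1,1]}'
python3 - <<'E'
from cell import env
import cv2,numpy as np
c=env.read_camera("wrist");np.savez("w1.npz",**c);cv2.imwrite("pics/w1.png",c["frame"][:,:,::-1])
o=env.get_obs();print(o["tool_pos"],o["tool_rot"],o["force"],o["time_s"])
E
```

```text
time_s: 0.72
tool_pos: [0.2413, -0.4841, 0.222]
tool_rot: [-180.0, 0.0, -0.4]
force: [-0.1, -0.4, 0.2]
grip_width: 0.0868
grasp_force: 0.0
time_s: 1.35
tool_pos: [0.3868, -0.2412, 0.2224]
tool_rot: [180.0, 0.0, -0.4]
force: [1.0, -0.6, 0.8]
grip_width: 0.0875
grasp_force: 0.0
time_s: 1.98
tool_pos: [0.5041, -0.0431, 0.2224]
tool_rot: [-179.8, -0.0, 0.1]
force: [-0.7, -0.1, 0.2]
grip_width: 0.087
grasp_force: 0.0
[ 0.5031688  -0.04636898  0.22218104] [-1.7995626e+02  3.9904864e-02 -1.3199586e-01] [-0.26714043 -0.93871882 -0.02743021] 2.025
```

View pics/w1.png

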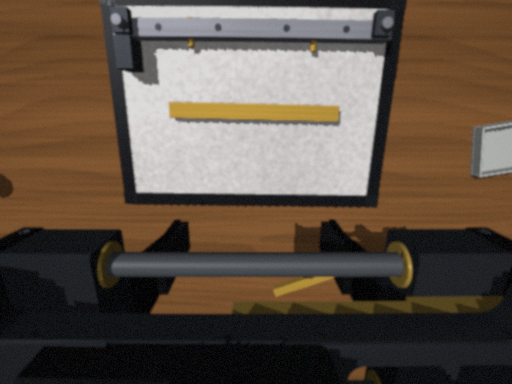

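The wrist view shows the bar from (170,108) to (338,115), the rail's front edge along y≈40, the pins at (191,43) and (313,47), and the stop nose at (125,52). I'll measure precisely here by fitting lines to the edges.

```bash
cat >> h.py <<'E'
def line(p):  # fit x = a + b*y in mm ; returns x at y=-40, slope deg of +y end
    x,y=p[:,0]*1000,p[:,1]*1000
    k=np.ones(len(x),bool)
    for _ in range(4):
        b,a=np.polyfit(y[k],x[k],1); r=np.abs(x-a-b*y); k=r<max(0.6,2*r[k].std())
    return a-40*b, np.degrees(np.arctan(b)), r[k].std(), k.sum()
def edge(c,cols,r0,r1,sign,z,ch):
    # strongest vertical gradient of given sign, subpixel
    g=sign*np.gradient(cv2.GaussianBlur(ch.astype(np.float32),(5,3),0),axis=0); out=[]
    for u in cols:
        k=g[r0:r1,u]; i=int(k.argmax())
        if 0<i<len(k)-1:
            d=(k[i-1]-k[i+1])/(2*(k[i-1]-2*k[i]+k[i+1])+1e-9); out.append((u,r0+i+d))
    return cast(c,out,z)
def barinfo(c,rows=(60,200)):
    H=hsv(c); m=(H[...,0]>15)&(H[...,0]<35)&(H[...,1]>130)&(H[...,2]>90)
    m[:rows[0]]=0;m[rows[1]:]=0
    return big(m)[0]
E
python3 - <<'E'
from h import *
c=dict(np.load("w1.npz")); f=c["frame"]; g=cv2.cvtColor(f,cv2.COLOR_RGB2GRAY); B=f[...,2]
for u in (230,270): print(u,[(r,int(g[r,u])) for r in range(12,58)])
k=barinfo(c); u0,u1=k[:,0].min(),k[:,0].max(); print(u0,u1,np.round(cast(c,[(u0,107),(u1,113)],.026),4))
cols=range(u0+6,u1-6)
print("bar far top", np.round(line(edge(c,cols,92,114,-1,.026,B)),2))
print("bar near bottom", np.round(line(edge(c,cols,108,130,1,.012,B)),2))
cols=list(range(160,180))+list(range(200,300))+list(range(325,365))
print("rail top rear z34", np.round(line(edge(c,cols,10,25,-1,.034,g)),2))
print("rail top front z34", np.round(line(edge(c,cols,30,44,-1,.034,g)),2))
print("board outer near z0/12",[np.round(line(edge(c,range(140,365),198,216,1,z,f[...,0])),2).tolist() for z in(.0,.012)])
print("white inner near", np.round(line(edge(c,range(145,360),180,202,-1,.012,g)),2))
for r in (50,55,60): print(r,[(u,int(g[r,u])) for u in range(104,150)])
E
```

```text
230 [(12, 211), (13, 215), (14, 212), (15, 214), (16, 210), (17, 202), (18, 179), (19, 158), (20, 153), (21, 150), (22, 151), (23, 155), (24, 152), (25, 151), (26, 154), (27, 152), (28, 153), (29, 149), (30, 145), (31, 143), (32, 146), (33, 148), (34, 145), (35, 138), (36, 112), (37, 75), (38, 43), (39, 38), (40, 46), (41, 65), (42, 87), (43, 94), (44, 97), (45, 98), (46, 96), (47, 101), (48, 117), (49, 156), (50, 190), (51, 206), (52, 209), (53, 213), (54, 215), (55, 216), (56, 217), (57, 217)]
270 [(12, 212), (13, 213), (14, 212), (15, 213), (16, 208), (17, 198), (18, 178), (19, 154), (20, 144), (21, 145), (22, 142), (23, 141), (24, 140), (25, 143), (26, 143), (27, 149), (28, 146), (29, 145), (30, 142), (31, 141), (32, 141), (33, 140), (34, 142), (35, 140), (36, 127), (37, 92), (38, 55), (39, 39), (40, 39), (41, 53), (42, 76), (43, 95), (44, 100), (45, 100), (46, 100), (47, 99), (48, 107), (49, 130), (50, 173), (51, 204), (52, 213), (53, 213), (54, 217), (55, 216), (56, 215), (57, 214)]
170 338 [[ 0.5895  0.0655  0.026 ]
 [ 0.5824 -0.1518  0.026 ]]
bar far top [5.9401e+02 1.1600e+0
[... 1189 characters left out ...]
6), (133, 17), (134, 10), (135, 10), (136, 12), (137, 5), (138, 17), (139, 18), (140, 16), (141, 41), (142, 68), (143, 85), (144, 100), (145, 97), (146, 98), (147, 98), (148, 99), (149, 98)]
60 [(104, 77), (105, 76), (106, 74), (107, 67), (108, 58), (109, 58), (110, 58), (111, 56), (112, 57), (113, 58), (114, 57), (115, 62), (116, 73), (117, 72), (118, 71), (119, 75), (120, 73), (121, 72), (122, 72), (123, 72), (124, 75), (125, 73), (126, 75), (127, 75), (128, 76), (129, 75), (130, 72), (131, 61), (132, 41), (133, 28), (134, 17), (135, 10), (136, 12), (137, 16), (138, 17), (139, 16), (140, 11), (141, 29), (142, 51), (143, 81), (144, 91), (145, 99), (146, 96), (147, 97), (148, 96), (149, 95)]
```

```bash
python3 -m creep '{"translation":[[0.1,0,0.5],[0.1,0,0.5],[0.1,0,0.5],[0.1,-0.04,0.5],[0,0,0.5]],"turn":[[0,0,0.001],[0,0,0],[0,0,0],[0,0,0],[0,0,0]],"grip":[1,1,1,1,1]}'
python3 -m creep '{"translation":[[0,0,0],[0,0,0]],"turn":[[0,0,0],[0,0,0]],"grip":[1,1]}'
python3 - <<'E'
from cell import env
from h import *
c=dict(np.load("w1.npz"))
print("nose side y",cast(c,[(131.3,55)],.046), "pins",cast(c,[(191,45),(313,50)],.021))
c=env.read_camera("wrist");np.savez("w2.npz",**c);cv2.imwrite("pics/w2.png",c["frame"][:,:,::-1])
o=env.get_obs();print(o["tool_pos"],o["tool_rot"],o["force"],o["time_s"])
E
```

```text
time_s: 2.65
tool_pos: [0.5346, -0.0477, 0.021]
tool_rot: [179.9, 0.0, -0.7]
force: [1.1, 0.1, -0.3]
grip_width: 0.0872
grasp_force: 0.0
time_s: 2.9
tool_pos: [0.5355, -0.0467, 0.0237]
tool_rot: [180.0, -0.1, -0.7]
force: [0.3, 1.1, 1.1]
grip_width: 0.0869
grasp_force: 0.0
nose side y [[0.64691856 0.09973707 0.046     ]] pins [[ 0.66279046  0.03493678  0.021     ]
 [ 0.65736225 -0.11581998  0.021     ]]
[ 0.53617425 -0.04660267  0.02431728] [ 1.79942832e+02 -1.54573837e-01 -6.51058472e-01] [1.15691784 0.14737967 1.51105292] 2.95
```

View pics/w2.png

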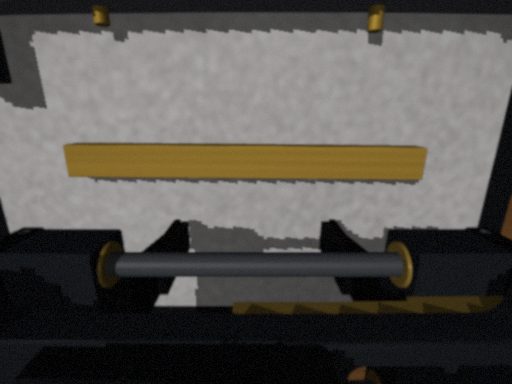

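```bash
python3 -m creep '{"translation":[[0.06,0,0.07],[0.06,0,0],[0.06,0,0],[0.06,0,0],[0.06,0,0]],"turn":[[0,0,0],[0,0,0],[0,0,0],[0,0,0],[0,0,0]],"grip":[1,1,1,1,1]}'
python3 -m creep '{"translation":[[0.06,0,0],[0.06,0,0],[0.06,0,0],[0.06,0,0],[0.06,0,0]],"turn":[[0,0,0],[0,0,0],[0,0,0],[0,0,0],[0,0,0]],"grip":[1,1,1,1,1]}'
python3 -m creep '{"translation":[[0.06,0,0],[0.06,0,0],[0.06,0,0],[0.03,0,0],[0,0,0]],"turn":[[0,0,0],[0,0,0],[0,0,0],[0,0,0],[0,0,0]],"grip":[1,1,1,1,1]}'
python3 - <<'E'
from cell import env
from h import *
c=env.read_camera("wrist");np.savez("w3.npz",**c);cv2.imwrite("pics/w3.png",c["frame"][:,:,::-1])
o=env.get_obs();print(o["tool_pos"],o["tool_rot"],o["force"],o["time_s"])
E
```

```text
time_s: 3.58
tool_pos: [0.5593, -0.0459, 0.0169]
tool_rot: [-180.0, 0.0, -0.6]
force: [-0.7, 0.4, 0.2]
grip_width: 0.0866
grasp_force: 0.0
time_s: 4.2
tool_pos: [0.5831, -0.0463, 0.0168]
tool_rot: [180.0, 0.0, -0.6]
force: [-0.2, -0.2, -1.0]
grip_width: 0.087
grasp_force: 0.5
time_s: 4.82
tool_pos: [0.6003, -0.0464, 0.0171]
tool_rot: [-180.0, -0.1, -0.6]
force: [1.1, -0.5, 0.1]
grip_width: 0.0867
grasp_force: 0.0
[ 0.60019151 -0.04640521  0.01712708] [ 1.79998882e+02 -4.87866546e-02 -5.93527590e-01] [0.06212178 0.21817412 0.8032406 ] 4.875
```

View pics/w3.png

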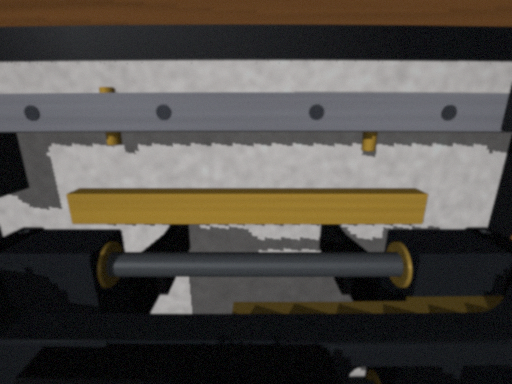

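The wrist view shows the bar lying on both fingers (top face at y≈190, ends x 70 to 425). The rail front is at y≈130, and the pins still protrude at (113,138) and (369,142). I'll measure the gap.

```bash
cat > gap.py <<'E'
from cell import env
from h import *
import sys
def gap(c,r=(20,240)):
    f=c["frame"];g=cv2.cvtColor(f,cv2.COLOR_RGB2GRAY)
    k=barinfo(c,r); u0,u1=k[:,0].min(),k[:,0].max(); t=int(np.percentile(k[:,1],5))
    S=hsv(c)[...,1]
    print("cols",u0,u1,"toprow",t,"ends y mm",np.round(cast(c,[(u0,t+3),(u1,t+3)],.026)[:,1]*1000,1))
    b=line(edge(c,range(u0+8,u1-8),t-8,t+10,1,.026,S))
    print("bar far",np.round(b,2)); return b,u0,u1,t
if __name__=="__main__":
    c=dict(np.load(sys.argv[1])) if len(sys.argv)>1 else env.read_camera("wrist")
    gap(c)
    g=cv2.cvtColor(c["frame"],cv2.COLOR_RGB2GRAY)
    if len(sys.argv)>2: print("rail front",np.round(line(edge(c,range(180,300),int(sys.argv[2]),int(sys.argv[3]),-1,.034,g)),2))
    o=env.get_obs();print(o["tool_pos"].round(4),o["tool_rot"].round(2),o["force"].round(1),o["time_s"])
E
python3 gap.py w3.npz 122 140
```

```text
cols 68 426 toprow 192 ends y mm [  65.7 -152. ]
bar far [6.3396e+02 5.6000e-01 5.0000e-02 3.4000e+02]
rail front [6.6901e+02 5.7000e-01 2.0000e-02 1.2000e+02]
[ 0.6002 -0.0464  0.0171] [ 1.8e+02 -5.0e-02 -5.9e-01] [0.1 0.2 0.8] 4.875
```

```bash
python3 -m creep '{"translation":[[0.05,0,0],[0.05,0,0],[0.04,0,0],[0.04,0,0],[0.04,0,0]],"turn":[[0,0,0],[0,0,0],[0,0,0],[0,0,0],[0,0,0]],"grip":[1,1,1,1,1]}'
python3 -m creep '{"translation":[[0.03,0,0],[0.03,0,0],[0.03,0,0],[0.02,0,0],[0,0,0]],"turn":[[0,0,0],[0,0,0],[0,0,0],[0,0,0],[0,0,0]],"grip":[1,1,1,1,1]}'
python3 gap.py
```

```text
time_s: 5.5
tool_pos: [0.6175, -0.0466, 0.0169]
tool_rot: [180.0, 0.0, -0.6]
force: [-1.0, 0.8, 0.2]
grip_width: 0.0875
grasp_force: 0.6
time_s: 6.12
tool_pos: [0.6258, -0.0467, 0.0168]
tool_rot: [180.0, 0.0, -0.6]
force: [-2.5, 0.5, 0.3]
grip_width: 0.0873
grasp_force: 1.0
cols 67 426 toprow 185 ends y mm [  64.7 -151.4]
bar far [6.5956e+02 6.4000e-01 7.0000e-02 3.1400e+02]
[ 0.6259 -0.0467  0.0168] [ 1.8e+02  4.0e-02 -6.0e-01] [-2.5  0.5  0.1] 6.175
```

```bash
python3 -m creep '{"translation":[[0.02,0,0],[0.02,0,0],[0.02,0,0],[0.015,0,0],[0,0,0]],"turn":[[0,0,0],[0,0,0],[0,0,0],[0,0,0],[0,0,0]],"grip":[1,1,1,1,1]}'
python3 gap.py
python3 -m creep '{"translation":[[0.01,0,0],[0.01,0,0],[0,0,0]],"turn":[[0,0,0],[0,0,0],[0,0,0]],"grip":[1,1,1]}'
python3 gap.py
```

```text
time_s: 6.8
tool_pos: [0.6313, -0.0468, 0.0166]
tool_rot: [180.0, 0.1, -0.6]
force: [-5.0, -0.3, 2.1]
grip_width: 0.087
grasp_force: 2.5
cols 67 426 toprow 190 ends y mm [  65.2 -151.9]
bar far [6.6511e+02 5.4000e-01 1.0000e-01 3.2600e+02]
[ 0.6313 -0.0468  0.0167] [ 1.7998e+02  1.1000e-01 -5.7000e-01] [-5.9  0.4  1.7] 6.85
time_s: 7.22
tool_pos: [0.6328, -0.0469, 0.0166]
tool_rot: [180.0, 0.1, -0.6]
force: [-5.4, 0.2, 2.3]
grip_width: 0.087
grasp_force: 2.6
cols 67 426 toprow 192 ends y mm [  65.4 -152.1]
bar far [6.6541e+02 5.6000e-01 6.0000e-02 3.4300e+02]
[ 0.6328 -0.0468  0.0166] [ 1.7998e+02  1.3000e-01 -5.7000e-01] [-5.1  0.2  2.5] 7.275
```

```bash
python3 -m creep '{"translation":[[0.01,0,0],[0.01,0,0],[0,0,0]],"turn":[[0,0,0],[0,0,0],[0,0,0]],"grip":[1,1,1]}'
python3 -m creep '{"translation":[[0.008,0,0],[0,0,0]],"turn":[[0,0,0],[0,0,0]],"grip":[1,1]}'
python3 gap.py
```

```text
time_s: 7.65
tool_pos: [0.6344, -0.0468, 0.0166]
tool_rot: [180.0, 0.1, -0.6]
force: [-5.0, -0.6, 2.5]
grip_width: 0.0867
grasp_force: 2.6
time_s: 7.9
tool_pos: [0.635, -0.0468, 0.0166]
tool_rot: [180.0, 0.1, -0.6]
force: [-5.0, 0.4, 1.5]
grip_width: 0.0871
grasp_force: 2.7
cols 67 427 toprow 195 ends y mm [  65.8 -153.1]
bar far [6.6559e+02 6.0000e-01 5.0000e-02 3.4400e+02]
[ 0.635  -0.0468  0.0167] [ 1.7998e+02  1.3000e-01 -5.7000e-01] [-4.6  0.1  1.6] 7.95
```

```bash
python3 -m creep '{"translation":[[0.008,0,0],[0,0,0]],"turn":[[0,0,0],[0,0,0]],"grip":[1,1]}'
python3 -m creep '{"translation":[[0.008,0,0],[0,0,0]],"turn":[[0,0,0],[0,0,0]],"grip":[1,1]}'
```

```text
time_s: 8.2
tool_pos: [0.6356, -0.0468, 0.0166]
tool_rot: [180.0, 0.1, -0.6]
force: [-4.9, -0.3, 1.9]
grip_width: 0.0869
grasp_force: 2.7
time_s: 8.45
tool_pos: [0.6363, -0.0468, 0.0166]
tool_rot: [180.0, 0.1, -0.6]
force: [-5.8, 1.0, 1.7]
grip_width: 0.0872
grasp_force: 2.7
```

```bash
python3 -m creep '{"translation":[[0.006,0,0],[0,0,0]],"turn":[[0,0,0],[0,0,0]],"grip":[1,1]}'
```

```text
time_s: 8.7
tool_pos: [0.6367, -0.0468, 0.0166]
tool_rot: [180.0, 0.1, -0.6]
force: [-5.2, 0.2, 1.9]
grip_width: 0.0869
grasp_force: 2.7
```

```bash
python3 -m creep '{"translation":[[0.007,0,0],[0,0,0]],"turn":[[0,0,0],[0,0,0]],"grip":[1,1]}'
python3 -m creep '{"translation":[[0.007,0,0],[0,0,0]],"turn":[[0,0,0],[0,0,0]],"grip":[1,1]}'
python3 - <<'E'
from cell import env
import cv2
c=env.read_camera("wrist");cv2.imwrite("pics/w4.png",c["frame"][:,:,::-1])
E
```

```text
time_s: 8.95
tool_pos: [0.6373, -0.0469, 0.0166]
tool_rot: [180.0, 0.1, -0.6]
force: [-4.0, -0.5, 1.6]
grip_width: 0.0868
grasp_force: 2.7
time_s: 9.2
tool_pos: [0.6375, -0.0469, 0.0166]
tool_rot: [180.0, 0.2, -0.6]
force: [-6.7, 0.5, 3.8]
grip_width: 0.0868
grasp_force: 3.1
```

View pics/w4.png

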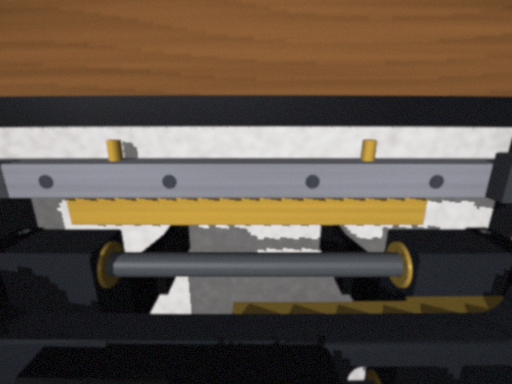

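The view shows the bar up against the rail at both ends (x 68 to 425, y≈200). Both pins stick out equally behind the rail at (114,150) and (369,150). Now I'll build up to 12 N.

```bash
python3 -m creep '{"translation":[[0.005,0,0],[0,0,0]],"turn":[[0,0,0],[0,0,0]],"grip":[1,1]}'
python3 -m creep '{"translation":[[0.004,0,0],[0,0,0]],"turn":[[0,0,0],[0,0,0]],"grip":[1,1]}'
```

```text
time_s: 9.5
tool_pos: [0.6375, -0.0469, 0.0165]
tool_rot: [180.0, 0.2, -0.6]
force: [-7.6, -0.2, 4.4]
grip_width: 0.0871
grasp_force: 3.6
time_s: 9.75
tool_pos: [0.6375, -0.0468, 0.0164]
tool_rot: [180.0, 0.3, -0.6]
force: [-8.0, 0.5, 2.7]
grip_width: 0.0869
grasp_force: 3.9
```

```bash
python3 -m creep '{"translation":[[0.008,0,0],[0.005,0,0],[0,0,0]],"turn":[[0,0,0],[0,0,0],[0,0,0]],"grip":[1,1,1]}'
python3 -m creep '{"translation":[[0,0,0],[0,0,0]],"turn":[[0,0,0],[0,0,0]],"grip":[1,1]}'
```

```text
time_s: 10.12
tool_pos: [0.6375, -0.0469, 0.0162]
tool_rot: [180.0, 0.4, -0.6]
force: [-9.9, -0.1, 4.5]
grip_width: 0.0872
grasp_force: 4.9
time_s: 10.38
tool_pos: [0.6375, -0.0469, 0.0161]
tool_rot: [180.0, 0.4, -0.6]
force: [-9.6, 0.8, 5.2]
grip_width: 0.0873
grasp_force: 4.9
```

```bash
python3 -m creep '{"translation":[[0.01,0,0],[0.009,0,0],[0,0,0]],"turn":[[0,0,0],[0,0,0],[0,0,0]],"grip":[1,1,1]}'
```

```text
time_s: 10.75
tool_pos: [0.6375, -0.0468, 0.0157]
tool_rot: [180.0, 0.6, -0.6]
force: [-12.7, 0.2, 6.0]
grip_width: 0.087
grasp_force: 6.5
```

```bash
python3 -m creep '{"translation":[[0.005,0,0],[0,0,0],[0,0,0],[0,0,0],[0,0,0]],"turn":[[0,0,0],[0,0,0],[0,0,0],[0,0,0],[0,0,0]],"grip":[1,1,1,1,1]}'
python3 -m creep '{"translation":[[0,0,0],[0,0,0],[0,0,0]],"turn":[[0,0,0],[0,0,0],[0,0,0]],"grip":[1,1,1]}'
python3 gap.py
```

```text
time_s: 11.38
tool_pos: [0.6376, -0.0469, 0.0157]
tool_rot: [179.9, 0.6, -0.6]
force: [-13.9, -0.3, 7.6]
grip_width: 0.087
grasp_force: 6.9
time_s: 11.75
tool_pos: [0.6376, -0.0468, 0.0157]
tool_rot: [179.9, 0.6, -0.6]
force: [-14.5, 0.4, 7.0]
grip_width: 0.087
grasp_force: 6.9
cols 67 427 toprow 200 ends y mm [  65.5 -152.9]
bar far [6.6544e+02 5.7000e-01 7.0000e-02 3.4400e+02]
[ 0.6375 -0.0469  0.0157] [179.95   0.63  -0.58] [-14.2   0.5   6.9] 11.8
```

Held at about 13–14 N for 0.9 s, flush and parallel. I'll back off, lift, shut the fingers and go round to the bar's −y end.

```bash
python3 -m creep '{"translation":[[-0.03,0,0],[-0.04,0,0],[-0.1,0,0],[-0.3,0,0],[0,0,-0.6]],"turn":[[0,0,0],[0,0,0],[0,0,0],[0,0,0],[0,0,0]],"grip":[1,1,1,1,1]}'
python3 -m creep '{"translation":[[0,0.55,0],[0,0.55,0],[0,0.54,0],[0,0,0],[0,0,0]],"turn":[[0,0,0],[0,0,0],[0,0,0],[0,0,0],[0,0,0]],"grip":[0,0,0,0,0]}' 10
python3 -m creep '{"translation":[[0.2,0,0],[0.2,0,0],[0.1,0,0],[0,0,0],[0,0,0]],"turn":[[0,0,0],[0,0,0],[0,0,0],[0,0,0],[0,0,0]],"grip":[0,0,0,0,0]}'
python3 - <<'E'
from cell import env
import cv2,numpy as np
c=env.read_camera("wrist");np.savez("w5.npz",**c);cv2.imwrite("pics/w5.png",c["frame"][:,:,::-1])
o=env.get_obs();print(o["tool_pos"],o["tool_rot"],o["force"],o["time_s"])
E
```

```text
time_s: 12.42
tool_pos: [0.6005, -0.0467, 0.0618]
tool_rot: [-180.0, 0.5, -0.6]
force: [1.3, -1.4, 0.7]
grip_width: 0.0871
grasp_force: 0.0
time_s: 13.05
tool_pos: [0.6041, -0.177, 0.0653]
tool_rot: [-180.0, -0.1, -0.6]
force: [0.4, -0.3, -0.0]
grip_width: 0.0451
grasp_force: 0.0
time_s: 13.68
tool_pos: [0.6432, -0.1776, 0.0649]
tool_rot: [180.0, 0.0, -0.6]
force: [0.7, -0.2, 0.6]
grip_width: 0.0014
grasp_force: 0.0
[ 0.64308166 -0.17790296  0.06489537] [ 1.79989293e+02  3.00587943e-02 -5.79067562e-01] [-0.126429    0.31328112 -0.48557486] 13.725
```

View pics/w5.png

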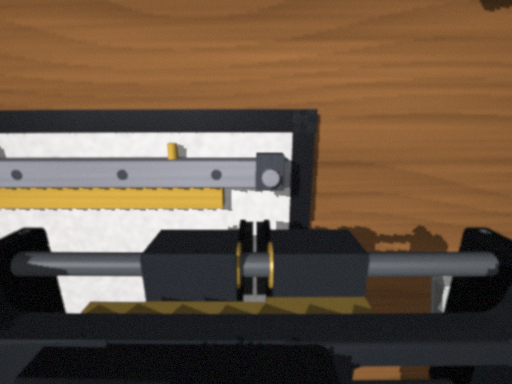

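The view shows the bar still flush along the rail, its −y end at (223,198). The shut fingers are at (255,240), clear of the end, and the spare is at (271,172). Now down.

```bash
python3 -m creep '{"translation":[[0,0,0.3],[0,0,0.28],[0.06,0,0],[0.05,0,0],[0,0,0]],"turn":[[0,0,0],[0,0,0],[0,0,0],[0,0,0],[0,0,0]],"grip":[0,0,0,0,0]}'
python3 - <<'E'
from h import *
c=dict(np.load("w5.npz"));g=c["frame"][...,0]
print([(u,c["frame"][198,u].tolist()) for u in range(219,230)], cast(c,[(223.5,196)],.026))
E
```

```text
time_s: 14.35
tool_pos: [0.6536, -0.1781, 0.0196]
tool_rot: [180.0, -0.1, -0.6]
force: [0.5, -0.3, 0.3]
grip_width: 0.0003
grasp_force: 0.0
[(219, [214, 173, 72]), (220, [206, 165, 68]), (221, [191, 153, 66]), (222, [151, 120, 53]), (223, [105, 84, 49]), (224, [97, 90, 81]), (225, [113, 113, 110]), (226, [122, 122, 121]), (227, [127, 126, 126]), (228, [126, 125, 123]), (229, [128, 125, 124])] [[ 0.65760267 -0.1543877   0.026     ]]
```

```bash
python3 -m creep '{"translation":[[0,-0.04,0],[0,-0.04,0],[0,-0.04,0],[0.001,-0.04,0],[0.001,-0.04,0]],"turn":[[0,0,0],[0,0,0],[0,0,0],[0,0,0],[0,0,0]],"grip":[0,0,0,0,0]}'
python3 -m creep '{"translation":[[0.001,-0.04,0],[0.001,-0.04,0],[0.001,-0.04,0],[0,-0.04,0],[0,0,0]],"turn":[[0,0,0],[0,0,0],[0,0,0],[0,0,0],[0,0,0]],"grip":[0,0,0,0,0]}'
python3 - <<'E'
from cell import env
import cv2,numpy as np
c=env.read_camera("wrist");np.savez("w6.npz",**c);cv2.imwrite("pics/w6.png",c["frame"][:,:,::-1])
o=env.get_obs();print(o["tool_pos"],o["tool_rot"],o["force"],o["time_s"])
E
```

```text
time_s: 14.98
tool_pos: [0.6527, -0.1619, 0.0186]
tool_rot: [180.0, 0.0, -0.6]
force: [0.1, -0.5, -0.3]
grip_width: 0.0005
grasp_force: 0.0
time_s: 15.6
tool_pos: [0.6532, -0.1485, 0.0185]
tool_rot: [-180.0, -0.0, -0.6]
force: [-0.6, 0.1, 0.4]
grip_width: 0.0002
grasp_force: 0.0
[ 0.6532329  -0.14860826  0.01854159] [-1.79959321e+02 -1.37749069e-02 -5.61489533e-01] [ 0.49388507  0.34040765 -0.11025114] 15.65
```

View pics/w6.png

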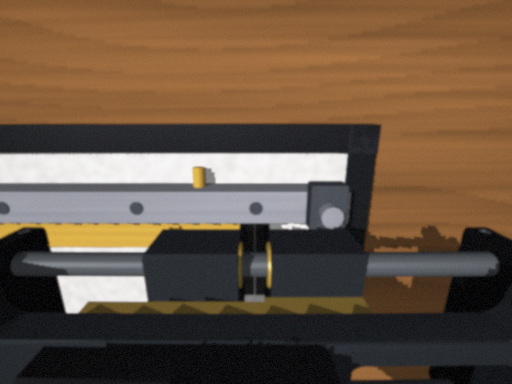

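The view shows the fingers' left side against the bar's end, near (240,235). Continue sliding.

```bash
python3 -m creep '{"translation":[[0.001,-0.03,0],[0,-0.03,0],[0.001,-0.03,0],[0,-0.02,0],[0,0,0]],"turn":[[0,0,0],[0,0,0],[0,0,0],[0,0,0],[0,0,0]],"grip":[0,0,0,0,0]}'
python3 - <<'E'
from cell import env
from h import *
c=env.read_camera("side");np.savez("s7.npz",**c)
cv2.imwrite("pics/s7.png",cv2.resize(c["frame"][140:250,150:270,::-1],None,fx=5,fy=5,interpolation=cv2.INTER_CUBIC))
E
```

```text
time_s: 16.27
tool_pos: [0.6534, -0.1401, 0.0185]
tool_rot: [-180.0, 0.0, -0.6]
force: [-0.4, -1.2, -0.2]
grip_width: 0.0005
grasp_force: 0.1
```

View pics/s7.png

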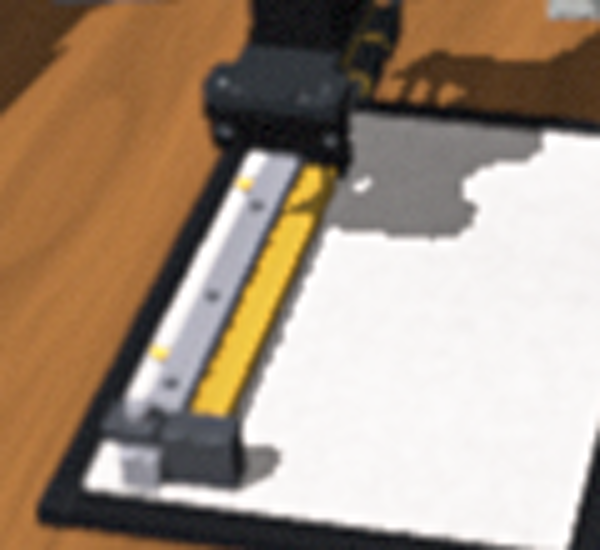

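The side crop shows the bar flush along the rail, its +y end close to the stop near (213,415). Creep on, watching the force.

```bash
python3 -m creep '{"translation":[[0,-0.012,0],[0.001,-0.012,0],[0,0,0]],"turn":[[0,0,0],[0,0,0],[0,0,0]],"grip":[0,0,0]}'
python3 -m creep '{"translation":[[0,-0.012,0],[0,0,0]],"turn":[[0,0,0],[0,0,0]],"grip":[0,0]}'
python3 -m creep '{"translation":[[0,-0.01,0],[0,0,0]],"turn":[[0,0,0],[0,0,0]],"grip":[0,0]}'
```

```text
time_s: 16.7
tool_pos: [0.6534, -0.1387, 0.0185]
tool_rot: [180.0, 0.0, -0.6]
force: [-0.1, -0.7, -0.4]
grip_width: 0.0004
grasp_force: 0.4
time_s: 16.95
tool_pos: [0.6534, -0.1376, 0.0185]
tool_rot: [180.0, 0.0, -0.6]
force: [-0.4, -0.3, -0.2]
grip_width: 0.0002
grasp_force: 0.5
time_s: 17.2
tool_pos: [0.6534, -0.1368, 0.0185]
tool_rot: [180.0, 0.0, -0.6]
force: [-0.3, -0.7, 0.9]
grip_width: 0.0004
grasp_force: 0.5
```

```bash
python3 -m creep '{"translation":[[0,-0.01,0],[0,0,0]],"turn":[[0,0,0],[0,0,0]],"grip":[0,0]}'
python3 -m creep '{"translation":[[0,-0.01,0],[0,0,0]],"turn":[[0,0,0],[0,0,0]],"grip":[0,0]}'
```

```text
time_s: 17.45
tool_pos: [0.6534, -0.136, 0.0185]
tool_rot: [180.0, 0.0, -0.6]
force: [-0.9, -1.2, 0.0]
grip_width: 0.001
grasp_force: 0.5
time_s: 17.7
tool_pos: [0.6534, -0.1352, 0.0185]
tool_rot: [-180.0, 0.0, -0.6]
force: [0.1, -1.6, 0.3]
grip_width: 0.0004
grasp_force: 0.5
```

```bash
python3 -m creep '{"translation":[[0,-0.01,0],[0,0,0]],"turn":[[0,0,0],[0,0,0]],"grip":[0,0]}'
python3 -m creep '{"translation":[[0,-0.01,0],[0,0,0]],"turn":[[0,0,0],[0,0,0]],"grip":[0,0]}'
python3 -m creep '{"translation":[[0,-0.01,0],[0,0,0]],"turn":[[0,0,0],[0,0,0]],"grip":[0,0]}'
```

```text
time_s: 17.95
tool_pos: [0.6535, -0.1343, 0.0185]
tool_rot: [-180.0, 0.0, -0.6]
force: [-0.5, -1.1, 0.7]
grip_width: 0.0007
grasp_force: 0.5
time_s: 18.2
tool_pos: [0.6535, -0.1336, 0.0185]
tool_rot: [-180.0, 0.0, -0.6]
force: [-0.0, -0.6, 0.2]
grip_width: 0.0003
grasp_force: 0.5
time_s: 18.45
tool_pos: [0.6535, -0.1328, 0.0185]
tool_rot: [-180.0, 0.0, -0.6]
force: [-0.2, -0.4, 0.8]
grip_width: 0.0006
grasp_force: 0.5
```

```bash
python3 -m creep '{"translation":[[0,-0.01,0],[0,0,0]],"turn":[[0,0,0],[0,0,0]],"grip":[0,0]}'
python3 -m creep '{"translation":[[0,-0.01,0],[0,0,0]],"turn":[[0,0,0],[0,0,0]],"grip":[0,0]}'
```

```text
time_s: 18.7
tool_pos: [0.6535, -0.1319, 0.0185]
tool_rot: [-180.0, 0.0, -0.6]
force: [-0.0, -0.5, -0.4]
grip_width: 0.0005
grasp_force: 0.5
time_s: 18.95
tool_pos: [0.6535, -0.1312, 0.0185]
tool_rot: [-180.0, 0.0, -0.6]
force: [-0.6, -0.4, 0.2]
grip_width: 0.0004
grasp_force: 0.5
```

```bash
python3 -m creep '{"translation":[[0,-0.01,0],[0,0,0]],"turn":[[0,0,0],[0,0,0]],"grip":[0,0]}'
python3 -m creep '{"translation":[[0,-0.01,0],[0,0,0]],"turn":[[0,0,0],[0,0,0]],"grip":[0,0]}'
python3 -m creep '{"translation":[[0,-0.01,0],[0,0,0]],"turn":[[0,0,0],[0,0,0]],"grip":[0,0]}'
```

```text
time_s: 19.2
tool_pos: [0.6535, -0.1304, 0.0185]
tool_rot: [-180.0, -0.0, -0.6]
force: [-0.3, -1.2, 0.1]
grip_width: 0.0005
grasp_force: 0.5
time_s: 19.45
tool_pos: [0.6535, -0.1295, 0.0185]
tool_rot: [-180.0, 0.0, -0.6]
force: [0.0, -0.4, -1.1]
grip_width: 0.0005
grasp_force: 0.4
time_s: 19.7
tool_pos: [0.6535, -0.1288, 0.0185]
tool_rot: [180.0, 0.0, -0.6]
force: [-0.5, -1.2, 0.3]
grip_width: 0.0003
grasp_force: 0.5
```

```bash
python3 -m creep '{"translation":[[0,-0.01,0],[0,0,0]],"turn":[[0,0,0],[0,0,0]],"grip":[0,0]}'
python3 -m creep '{"translation":[[0,-0.01,0],[0,0,0]],"turn":[[0,0,0],[0,0,0]],"grip":[0,0]}'
python3 -m creep '{"translation":[[0,-0.01,0],[0,0,0]],"turn":[[0,0,0],[0,0,0]],"grip":[0,0]}'
```

```text
time_s: 19.95
tool_pos: [0.6535, -0.1288, 0.0185]
tool_rot: [179.9, -0.0, -0.6]
force: [-1.1, -3.3, 0.0]
grip_width: 0.0003
grasp_force: 1.3
time_s: 20.2
tool_pos: [0.6535, -0.1288, 0.0185]
tool_rot: [179.9, 0.0, -0.6]
force: [0.1, -4.1, 0.2]
grip_width: 0.0006
grasp_force: 2.6
time_s: 20.45
tool_pos: [0.6535, -0.1288, 0.0186]
tool_rot: [179.9, -0.0, -0.7]
force: [-0.2, -6.3, -0.5]
grip_width: 0.0004
grasp_force: 3.1
```

The bar has met the stop: the tool has halted at y = −0.1288 with about 6 N. I'll release gently, back away and look.

```bash
python3 -m creep '{"translation":[[0,0.02,0],[0,0.03,0],[0,0.15,0],[-0.2,0.1,0],[-0.2,0,0]],"turn":[[0,0,0],[0,0,0],[0,0,0],[0,0,0],[0,0,0]],"grip":[0,0,0,0,0]}'
python3 -m creep '{"translation":[[-0.3,0,-0.4],[-0.3,-0.5,-0.4],[0,-0.75,-0.4],[0,-0.5,-0.3],[0,0,0]],"turn":[[0,0,0],[0,0,0],[0,0,0],[0,0,0],[0,0,0]],"grip":[0,0,0,0,0]}'
python3 - <<'E'
from cell import env
from h import *
c=env.read_camera("wrist");np.savez("w8.npz",**c)
cv2.imwrite("pics/w8.png",cv2.resize(c["frame"][:200,:,::-1],None,fx=1.5,fy=1.5))
o=env.get_obs();print(o["tool_pos"],o["force"],o["time_s"])
E
```

```text
time_s: 21.08
tool_pos: [0.621, -0.1509, 0.0184]
tool_rot: [-180.0, -0.0, -0.7]
force: [0.2, 0.2, -0.2]
grip_width: 0.0004
grasp_force: 0.0
time_s: 21.7
tool_pos: [0.5762, -0.0089, 0.1389]
tool_rot: [-179.9, -0.3, -0.1]
force: [0.1, 0.2, -0.2]
grip_width: 0.0003
grasp_force: 0.0
[ 0.5754687  -0.01219609  0.13731526] [-0.25442174 -0.36318757 -0.970806  ] 21.75
```

View pics/w8.png

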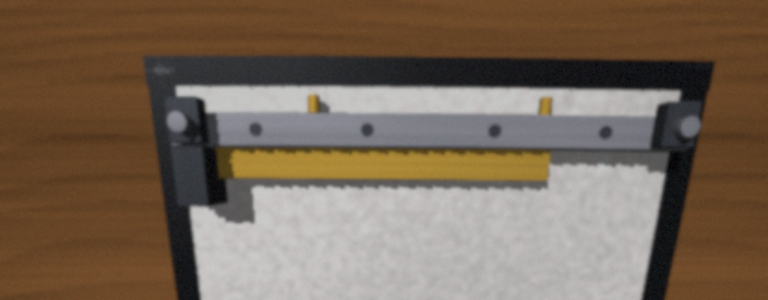

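The picture shows the bar from the stop (217,165) to (548,166), with both pins back. I'll check that it is parallel and flush.

Run:
```python
from h import *
c=dict(np.load("w8.npz"));f=c["frame"];g=cv2.cvtColor(f,cv2.COLOR_RGB2GRAY);S=hsv(c)[...,1]
k=barinfo(c,(80,140));u0,u1=k[:,0].min(),k[:,0].max();print(u0,u1)
print("near bottom z12",np.round(line(edge(c,range(u0+12,u1-6),112,126,-1,.012,S)),2))
print("far",np.round(line(edge(c,range(u0+12,u1-6),94,106,1,.026,S)),2))
print("rail front z34",np.round(line(edge(c,range(u0+5,430),92,106,-1,.034,g)),2))
print("ends",cast(c,[(u0,108),(u1,108)],.026),"nose top edge",cast(c,[(141,125)],.046))
```

```text
152 366
near bottom z12 [6.4785e+02 5.6000e-01 4.0000e-02 1.9600e+02]
far [6.6793e+02 5.5000e-01 4.0000e-02 1.9600e+02]
rail front z34 [6.6897e+02 5.4000e-01 5.0000e-02 2.7300e+02]
ends [[ 0.65966034  0.09184001  0.026     ]
 [ 0.65919    -0.12055738  0.026     ]] nose top edge [[0.64394115 0.09639022 0.046     ]]
```

```bash
python3 -c "
from cell import env
print(env.sign_off())"
```

```text
the job is handed in; nothing more can be done
None
```

The bar was pressed home at about 13–14 N for 0.9 s with both pins pushed in, then slid along the rail to the stop (about 6 N at contact) and released. The last picture shows it parallel to the rail within about 0.02°, and the job was handed in at about 22 s.

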